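Lock the menu easel's back leg at its mark and keep hold of it

TASK

The menu easel lies face down on the counter with its back leg propped up on a side stay. Swing the brass hook fully home onto its stud so the stay cannot fold; then take the sliding leg by its black clamp, draw it out until the clamp's white edge just meets the red tape, and while holding it there squeeze the yellow cam lever fully shut against the clamp. Do not let go: finish holding still with the clamp and the shut lever pinched in the gripper, the edge still at the tape, and leave the other things on the counter alone.

Things in the scene. Friction and masses are not known exactly. Their poses are not given: they have to be found in the camera images.
- easel: Menu easel lying face down, fixed: oak frame 400 x 260 mm, its top 18 mm above the counter. Origin: centre of its underside. x from head to foot, y across to the side with stay, hook and cam lever, z up. An aluminium leg rail (20 wide, 24 high, 375 mm long, graduated) runs over the middle (y = 0) from its hinge at x = -170, z = 40 mm, rising 0.35 rad (20 degrees) towards the foot.
- hook_knob (a point): Centre of the grip of the upright brass knob on the cabin hook: 14 mm across, from 9 mm below to 8 mm above this point; the knob's top is 50 mm above the counter. 50 mm from the hook's pivot. The hook's bar lies 15 to 21 mm below this point, the wooden frame 24 mm below it.
- hook_pivot (a point): Point on the hook's vertical pivot axis, at the height of hook_knob, on the frame's stile on the easel's +y side.
- hook (a joint): Angle of the cabin hook, rad. 0 = fully home round the stay's stud (end stop); it grows as it opens, up to 1.2 (found at 0.6 to 1.1). Seen from above it closes anticlockwise about hook_pivot. It stays where it is left and takes about 1 N at the knob.
- clamp_mid (a point): Point on the rail's centre line, midway along the black clamp of the sliding leg. x along the leg to its foot (rising 0.35 rad), y level, to the cam lever, z square to the leg, up. The clamp is 44 mm long (x), 30 mm wide (15 either side in y), from 28 mm below to 16 mm above this point. Below and beyond it the leg is a 20 mm wide bar under the rail.
- clamp_edge (a point): Middle of the top of the clamp's white reading edge, at the clamp's end that faces the foot (22 mm along x and 16 mm along z from clamp_mid). It must meet tape_top.
- tape_top (a point): Red tape band round the rail, 4 mm wide, fixed 30 to 75 mm beyond clamp_edge as found: the middle of its edge that faces the clamp, raised to the height of clamp_edge, so that the two points coincide when the leg is at its mark. The clamp can pass over the tape.
- cam_lever (a joint): Angle of the yellow cam lever, rad. 0 = shut, flat on the clamp's +y flank (end stop); found open at 0.45 to 0.62 (0.7 at most). Shut, clamp and lever together are 38 mm wide, the lever's outer face 23 mm out from clamp_mid; as found, 57 to 63 mm wide. It stays where it is left and takes about 7 N at its tip to turn; below about 0.25 rad its cam starts to bind on the rail.
- lever_tip (a point): Middle of the outer upper edge of the cam lever's blade (the edge that stands farthest out when open).
- lever_pin (a point): The yellow lever blade, 34 mm along x, 7 mm thick, reaching 44 mm from its pin. This point: middle of the pin, which runs along the leg's x, 19.5 mm out in y and 10 mm below clamp_mid; z along the blade to its tip, y outwards. Open, it leans outwards.
- sliding_leg: The sliding leg with its black clamp, one piece. Origin: on the rail's centre line at the clamp's end nearer the hinge; axes as clamp_mid. Leg and clamp slide along x by 0 to 100 mm; found all the way in. They weigh about 0.35 kg and slide back down by themselves when let go with the lever open. The rules call its clamp block sliding_leg_c2.
- card_a: Price card holder, a wooden block with a white card, 75 mm wide, 56 mm tall. Bystander.
- card_b: A second price card holder like it. Bystander.
- jar: Amber glass jar with wooden lid, 84 mm across, 125 mm tall. Bystander.
- paper_cup: Takeaway cup with black lid, 82 mm across, 110 mm tall. Bystander.
- plate: White plate, 170 mm across. Bystander.
- eraser: Felt board eraser, 100 x 45 x 30 mm, lying on the back of the easel's slate panel on its -y side, about 63 mm from the leg's line. Bystander.
- chalk_box: Cardboard chalk box, 85 x 50 x 30 mm. Bystander.

How it is judged:
On the way, in this order (a step that is already met when the one before it is completed fails the run):
1. the hook is swung fully home onto the stud (value of joint hook below 0.08 rad), for 0.3 s.
2. with the lever still open, the clamp is held with its edge at the tape (distance between clamp_edge and tape_top below 0.006 m and value of joint cam_lever above 0.2 rad and contact force between the fingers and sliding_leg_c2 above 0.3 N), for 0.2 s.
3. the lever is shut with the clamp still held at the tape (distance between clamp_edge and tape_top below 0.006 m and value of joint cam_lever below 0.06 rad and contact force between the fingers and sliding_leg_c2 above 1 N and contact force between the fingers and cam_lever above 1 N), for 0.3 s.
At the end, for the whole second after the job is handed in: The hook is home (within 0.08 rad of its stop), the clamp's white edge is within 6 mm of the red tape, the cam lever is shut (within 0.06 rad), the leg is still, and the fingers still press on both the clamp and the shut lever (over 1 N each) (all of step 3 and value of joint hook below 0.08 rad and linear speed of sliding_leg below 0.01 m/s); the arm keeps its last pose, push and grip.
It fails at once if the hand is off the leg while its cam lever is half shut or more (value of joint cam_lever below 0.2 rad and distance between the grasp point and clamp_mid above 0.05 m).
It fails at once if another thing on the counter or on the easel's back is disturbed (distance of any of card_a, card_b, jar, paper_cup, plate, eraser, chalk_box from where it was at the start of the episode above 0.03 m).
It also fails if it takes over 51 s, if anything falls off the work surface, if the arm or the gripper's body presses on something with over 40 N, if the wrist force passes 120 N, or if a joint passes its speed limit or range.

ROBOT

A 7-joint arm with a two-finger parallel gripper is mounted at the origin on the work surface. World frame = base frame: x ahead of the robot, y to its left, z up, the work surface at z = 0. Lengths are in m, angles in rad, forces in N, time in s.
With the tool pointing down it reaches from about 0.425 to 0.95 m from the base axis. Payload 16.7 kg.
Tool frame: the origin (TCP) lies midway between the tips of the shut fingers; the grasp point (between the pads) lies 19 mm behind it (bot.hold_point_z is the distance from the TCP to the grasp point, in m); z points along the fingers, y is the line along which they close (so a half turn about z gives the same grasp; the last joint's range is limited). The gripper opens to 94 mm and grips with 3 to 60 N. Pads are 16 mm wide; open, the fingers measure 119 mm over their backs; the gripper's body (75 mm by 177 mm) begins 78 mm behind the grasp point.
Start: joints at [1.131, 0.426, 0.074, 1.606, -0.034, 1.111, -0.067], TCP at [0.194, -0.647, 0.205] pointing down, gripper open.
Joint ranges: [-2.85, 2.85], [-0.5, 2.14], [-1.23, 1.37], [0.21, 2.46], [-1.02, 4.16], [0.16, 2.05], [-2.73, 2.73]. Speed limits (rad/s): [1.89, 1.89, 2.39, 2.39, 3.01, 3.01, 3.01].

INTERFACE

Orientations are given as a 3x3 rotation matrix whose columns are the frame's x, y, z axes.
In Python, from rig import monitor, snapshot, get_calibration, ticket, find_in, mark_of, bot gives the robot as it stands.
- The arm moves only by the tool send_rows, never from a script. Its argument "targets" is a list of rows, each a list of 7 numbers: the shift along the world's x, y, z in cm, then the turn, a rotation vector about the world's x, y, z in degrees, then the finger opening in cm, from 0 to 9.4. A call has 1 to 12 rows; each row is the pose to reach, as a shift and turn from the pose commanded when the call began; what a row does not reach only later rows make up. A row lasts 1/12 s, in which the tool goes at most 41.7 mm and 7.16 degrees, less where a joint would pass 70% of its speed; a pose out of reach is approached as far as the arm can. A call with a gripper value outside its range is refused whole. The fingers move at their own pace and stop on an object; the grip force is fixed at half the most. Time passes only in rows, so rows that repeat a pose let the fingers close. It gives the time, the measured TCP pose, the force, the opening and the grip force at its end, in the units of the state.
- monitor.observe(): the state, without advancing time (a new reading comes with each control period).
- snapshot(name): name is "side" or "top"; returns (picture, depth): 384x512x3 uint8, blue, green, red; 384x512 float32, m along the optical axis (not along the pixel's ray), 0 where there is no reading.
- get_calibration(name): a dict with "fx", "fy", "cx", "cy" (pixels), "cam_to_world" (4x4, takes a point from camera to world coordinates). Camera axes: x right, y down, z forward; pixel columns grow to the right and rows downward; lengths in m; the calibration is good to about 2 mm. A picture is of the moment at which its call begins. get_calibration takes no time and is no camera call.
- ticket.finish_job(): hands the job in; it is judged then, once.
Trained networks look in the newest picture that a camera, given by its name, has taken for a name from the list of things; names that differ only in an ending like _2 or _b are one class to them, and where a whole thing is asked for, a point or a joint stands for the part that bears it (a point fixed in the world has none). Each returns a list of dicts, best first, with "confidence" (0 to 1); they miss things now and then, are a little off and sometimes report something else, mostly with a low value. They report only what shows in the picture. A call takes as long as a camera call.
- find_in(camera, name): "pixel" ([column, row] in pixels, amid what is visible of it).
- mark_of(camera, name): "pixel" ([column, row] in pixels: a listed point, or the origin of a listed thing).
The state is a dict: "time_s": time; "joint_pos": joint angles; "dq": joint speeds; "joint_efforts": joint torques, N m; "position": TCP position; "ee_rot": TCP orientation; "force": force on the tool from outside, world axes, zero at the start; "moment": the same for the moment, N m; "opening": finger opening in m; "gripper_force": force on a finger pad.
Only numpy, scipy, OpenCV 4.12 (cv2) and the standard library are available. Lean on these libraries where they do the work, as an engineer would, in place of code of your own. Each camera call takes 0.05 s, during which the arm holds its last target. There are 200 camera calls.

## Working session

There is one attempt and no reset: what is moved stays moved. The work goes in short steps, Python scripts to look and compute and a tool call to move; the robot and the scene stay as the last step left them, time stands still between calls to the robot, and variables do not carry over. Pictures are saved under pics/ and viewed, at most 10 in all, crops included, and the job is handed in when it is done.

Besides the shell and the picture viewer there is one more tool, called after "Emit:" in YAML: its name, and indented under it one key for each argument. send_rows: Moves the arm, as the interface text tells. Its arguments: {"type":"object","properties":{"targets":{"type":"array","items":{"type":"array","items":{"type":"number"}}}},"required":["targets"]}

```bash
mkdir -p pics; ls
cat > h.py <<'E'
import numpy as np, cv2
from rig import monitor, snapshot, get_calibration, ticket, find_in, mark_of, bot
def px2w(cam,p,d):
    c=get_calibration(cam);return (np.array(c["cam_to_world"])@[(p[0]-c["cx"])/c["fx"]*d,(p[1]-c["cy"])/c["fy"]*d,d,1])[:3]
def ray(cam,p):
    o=np.array(get_calibration(cam)["cam_to_world"])[:3,3];q=px2w(cam,p,1.);v=q-o;return o,v/np.linalg.norm(v)
def proj(cam,P):
    c=get_calibration(cam);q=np.linalg.inv(np.array(c["cam_to_world"]))@np.append(P,1);return np.array([c["fx"]*q[0]/q[2]+c["cx"],c["fy"]*q[1]/q[2]+c["cy"]])
def atz(cam,p,z):
    o,v=ray(cam,p);return o+v*(z-o[2])/v[2]
def tri(ps):
    A=np.zeros((3,3));b=np.zeros(3)
    for cam,p in ps:
        o,v=ray(cam,p);M=np.eye(3)-np.outer(v,v);A+=M;b+=M@o
    return np.linalg.solve(A,b)
E
python3 - <<'E'
from h import *
np.set_printoptions(precision=4,suppress=True)
s=monitor.observe();print(s["time_s"],s["position"],s["ee_rot"],s["opening"])
for c in("top","side"):
    im,d=snapshot(c);cv2.imwrite(f"pics/{c}0.png",im);np.save(c+"0.npy",d)
    print(c,np.array(get_calibration(c)["cam_to_world"]))
    for n in["easel","hook_knob","hook_pivot","clamp_mid","clamp_edge","tape_top","lever_tip","lever_pin","sliding_leg"]:
        r=mark_of(c,n)[:2]
        for q in r:
            u,v=np.round(q["pixel"]).astype(int); dd=d[min(max(v,0),383),min(max(u,0),511)]
            print(n,np.round(q["pixel"],1),round(q["confidence"],2),px2w(c,q["pixel"],dd))
E
```

```text
pics
0.0 [ 0.1934 -0.6463  0.2048] [[ 0.958   0.2867 -0.0004]
 [ 0.2867 -0.958   0.0012]
 [-0.0001 -0.0013 -1.    ]] 0.09406429285646797
top [[-0.0241 -0.9906  0.1344  0.3641]
 [-0.9997  0.0241 -0.0014 -0.0549]
 [-0.0018 -0.1344 -0.9909  1.2705]
 [ 0.      0.      0.      1.    ]]
easel [232.7 198.1] 0.82 [0.509  0.0272 0.016 ]
hook_knob [228.1 151.2] 0.43 [0.6596 0.0376 0.0516]
hook_pivot [235.9 161. ] 0.58 [0.6339 0.0145 0.0164]
hook_pivot [373.6 244.8] 0.35 [ 0.3464 -0.401   0.1093]
clamp_mid [238.8 190.8] 0.62 [0.5174 0.0009 0.1314]
clamp_edge [241.1 192.7] 0.8 [ 0.5111 -0.006   0.1343]
lever_tip [233.3 173.3] 0.56 [0.5934 0.0243 0.01  ]
lever_pin [236.9 187.6] 0.61 [0.5272 0.0065 0.132 ]
lever_pin [217.4 218.9] 0.6 [0.4402 0.0762 0.0374]
sliding_leg [231.8 192.3] 0.74 [0.5146 0.0227 0.1219]
sliding_leg [234.8 199.5] 0.7 [0.5046 0.0205 0.0128]
side [[-0.7809 -0.4837  0.3952 -0.2203]
 [-0.6245  0.5913 -0.5103  0.8902]
 [ 0.0132 -0.6453 -0.7638  1.5084]
 [ 0.      0.      0.      1.    ]]
easel [247.3 219.1] 0.74 [0.5034 0.0392 0.0119]
easel [179.6 297.8] 0.72 [0.4583 0.4579 0.0327]
hook_knob [246.4 217.6] 0.65 [0.5132 0.0331 0.0073]
hook_knob [213.4 194.5] 0.4 [ 0.7034  0.0206 -0.005 ]
hook_pivot [228.6 191. ] 0.4 [ 0.6654 -0.0325 -0.0025]
clamp_mid [248.9 198.8] 0.65 [0.5057 0.0254 0.1245]
clamp_edge [338.6 141. ] 0.67 [ 0.4651 -0.5726  0.0095]
clamp_edge [254.3 189.3] 0.56 [ 0.5148 -0.0182  0.1338]
tape_top [248.5 197.1] 0.74 [0.5115 0.0208 0.1259]
lever_tip [345.6 173.7] 0.54 [ 0.3295 -0.4145  0.0149]
lever_tip [238.9 190.1] 0.43 [0.5523 0.0285 0.1437]
lever_pin [247.4 196.4] 0.61 [0.5181 0.0194 0.1236]
lever_pin [289.3 141.6] 0.44 [ 0.6251 -0.4047  0.0326]
sliding_leg [248.3 202. ] 0.89 [0.4995 0.0365 0.1207]
```

Run:
```python
import cv2
a=cv2.imread("pics/top0.png");b=cv2.imread("pics/side0.png")
cv2.imwrite("pics/full.png",cv2.hconcat([cv2.resize(a,(400,300)),cv2.resize(b,(400,300))]))
x=a[110:260,170:305];y=b[150:270,190:310]
cv2.imwrite("pics/ctop.png",cv2.resize(x,None,fx=4,fy=4,interpolation=2));cv2.imwrite("pics/cside.png",cv2.resize(y,None,fx=5,fy=5,interpolation=2))
```

```text
(no output)
```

View pics/full.png

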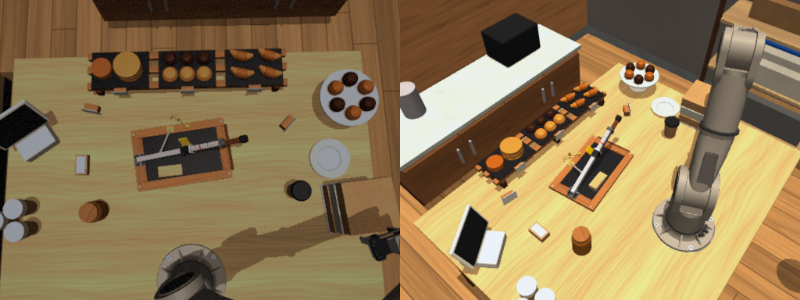

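View pics/ctop.png

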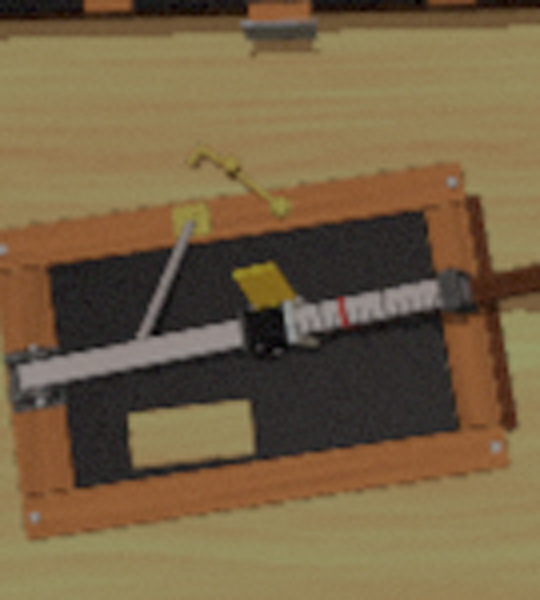

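View pics/cside.png

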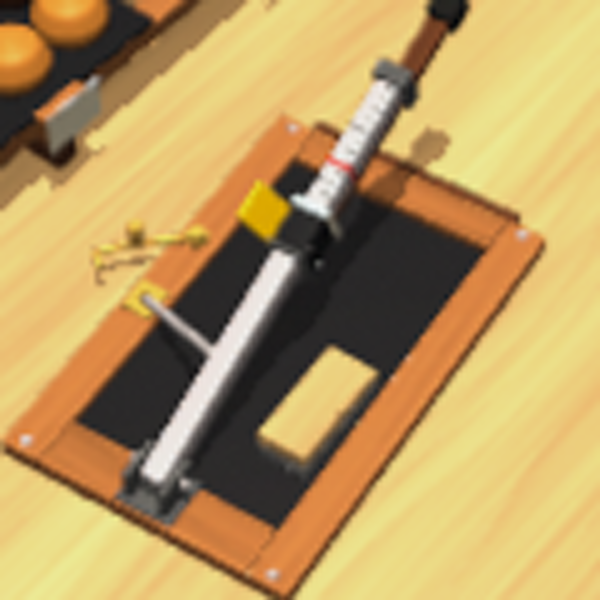

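The pictures show the easel with its head to the left (+y) and its foot to the right. In the top view the knob is at about (228,152), the pivot at (240.5,161.5), the clamp at (236,193) and the red tape at (255,188). In the side view the knob is at about (217,196) and the tape at (258,183).

```bash
cat > fit.py <<'E'
from h import *
from scipy.optimize import least_squares
np.set_printoptions(precision=4,suppress=True)
T=lambda p:np.array(p)/4+[170,110]-.5*.75
S=lambda p:np.array(p)/5+[190,150]-.5*.8
obs=[("top",T((462,165)),(.2,.13)),("top",T((507,460)),(.2,-.13)),("top",T((28,538)),(-.2,-.13)),
("side",S((285,115)),(.2,.13)),("side",S((545,243)),(.2,-.13)),("side",S((285,598)),(-.2,-.13)),("side",S((5,440)),(-.2,.13))]
def W(q,p):
    c,s=np.cos(q[2]),np.sin(q[2]);return np.array([q[0]+c*p[0]-s*p[1],q[1]+s*p[0]+c*p[1],p[2]])
f=lambda q:np.concatenate([proj(c,W(q,(*e,.018)))-u for c,u,e in obs])
r=least_squares(f,[.52,.02,-1.45]);q=r.x
if __name__=="__main__":
    print(q,np.degrees(q[2]),r.fun.round(1))
    ca,sa=np.cos(.35),np.sin(.35)
    leg=lambda s,y,z:W(q,(-.17+s*ca-z*sa,y,.04+s*sa+z*ca))
    def onleg(cam,p,z):
        g=least_squares(lambda v:proj(cam,leg(v[0],v[1],z))-p,[.2,0]);return g.x
    for n,c,p,z in[("edge top",'top',T((288,328)),.016),("edge top net",'top',(241.1,192.7),.016),("edge side net",'side',(254.3,189.3),.016),("edge side",'side',S((318,215)),.016),
      ("tape T",'top',T((341,312)),.012),("tape S",'side',S((340,170)),.012),("clamp far end T",'top',T((247,332)),.016)]: print(n,onleg(c,p,z))
    k=[("top",np.array((228.1,151.2))),("side",S((135,230)))];pv=[("top",T((283,206))),("side",S((200,236)))]
    print("knob",tri(k),atz("top",k[0][1],.046),atz("side",k[1][1],.046)); print("piv",tri(pv),atz("top",pv[0][1],.03),atz("side",pv[1][1],.03))
    print("tip tri",tri([("top",T((237,270))),("side",S((262,182)))]))
    top=cv2.imread("pics/top0.png")
    for s in np.arange(.05,.376,.025): print(s,leg(s,0,0.012),proj("top",leg(s,0,.012)))
E
python3 fit.py
```

```text
[ 0.5134  0.0333 -1.446 ] -82.85037492759825 [-0.8 -0.9  0.5  2.2 -1.2  1.  -0.7 -0.9  0.5 -1.7  0.2 -1.  -1.1 -0.7]
edge top [ 0.2301 -0.0041]
edge top net [ 0.228 -0.007]
edge side net [ 0.239  -0.0064]
edge side [ 0.2252 -0.0095]
tape T [0.2724 0.0004]
tape S [ 0.2664 -0.0044]
clamp far end T [ 0.1966 -0.001 ]
knob [0.6644 0.0392 0.0347] [0.661 0.038 0.046] [0.6584 0.046  0.046 ]
piv [ 0.6326 -0.0009  0.0146] [ 0.6302 -0.001   0.03  ] [0.6228 0.008  0.03  ]
tip tri [0.5477 0.0243 0.1697]
0.05 [0.4975 0.1594 0.0684] [189.9262 200.8362]
0.07500000000000001 [0.5005 0.1361 0.077 ] [196.8426 199.4454]
0.10000000000000002 [0.5034 0.1128 0.0856] [203.8527 198.0357]
0.12500000000000003 [0.5063 0.0895 0.0941] [210.9582 196.6069]
0.15000000000000002 [0.5092 0.0662 0.1027] [218.1612 195.1584]
0.17500000000000004 [0.5122 0.0429 0.1113] [225.4637 193.69  ]
0.20000000000000007 [0.5151 0.0196 0.1199] [232.8677 192.2011]
0.22500000000000003 [ 0.518  -0.0037  0.1284] [240.3755 190.6913]
0.25000000000000006 [ 0.5209 -0.027   0.137 ] [247.989  189.1603]
0.2750000000000001 [ 0.5238 -0.0503  0.1456] [255.7108 187.6076]
0.3000000000000001 [ 0.5268 -0.0736  0.1541] [263.543  186.0326]
0.32500000000000007 [ 0.5297 -0.0969  0.1627] [271.488  184.4349]
0.3500000000000001 [ 0.5326 -0.1202  0.1713] [279.5483 182.8141]
0.3750000000000001 [ 0.5355 -0.1435  0.1799] [287.7265 181.1695]
```

Emit:
send_rows:
  targets:
    - [0,0,4,0,0,0,0]
    - [2,3,8,0,0,-6,0]
    - [4,6,10,0,0,-12,0]
    - [7,9,10,0,0,-18,0]
    - [10,13,10,0,0,-24,0]
    - [13,17,10,0,0,-30,0]
    - [16,21,10,0,0,-30,0]
    - [19,25,10,0,0,-30,0]
    - [22,29,10,0,0,-30,0]
    - [25,32,10,0,0,-30,0]
    - [28,36,10,0,0,-30,0]
    - [31,40,10,0,0,-30,0]

```text
time_s: 2.0
position: [0.4619, -0.2995, 0.3058]
ee_rot: [[0.973, -0.231, 0.001], [-0.231, -0.973, -0.0], [0.001, 0.0, -1.0]]
force: [-0.1, -0.1, 0.3]
opening: 0.0175
gripper_force: 0.0
```

Emit:
send_rows:
  targets:
    - [4,4,0,0,0,0,0]
    - [8,8,0,0,0,0,0]
    - [11,11,0,0,0,0,0]
    - [14,14,0,0,0,0,0]
    - [17,17,0,0,0,0,0]
    - [19,20,0,0,0,0,0]
    - [20,24,0,0,0,0,0]
    - [20,26,0,0,0,0,0]
    - [20,26,0,0,0,0,0]

```text
time_s: 2.75
position: [0.6622, -0.0314, 0.3049]
ee_rot: [[0.975, -0.222, -0.0], [-0.222, -0.975, 0.004], [-0.001, -0.004, -1.0]]
force: [-1.0, 1.9, 0.1]
opening: 0.0005
gripper_force: 0.0
```

Emit:
send_rows:
  targets:
    - [0,0,0,0,0,0,0]
    - [0,0,0,0,0,0,0]

```text
time_s: 2.92
position: [0.6608, -0.0417, 0.3053]
ee_rot: [[0.973, -0.23, -0.0], [-0.23, -0.973, -0.0], [-0.0, 0.0, -1.0]]
force: [0.1, -0.5, -0.8]
opening: 0.0001
gripper_force: 0.0
```

Run:
```python
import cv2,numpy as np
b=cv2.imread("pics/side0.png");a=cv2.imread("pics/top0.png")
for n,i in(("s",b[185:212,205:240]),("t",a[143:168,215:250])):
    pass
# knob: yellow-ish pixel columns
hs=cv2.cvtColor(a,cv2.COLOR_BGR2HSV); 
from h import *
# red tape & yellow lever centroids
for nm,im in(("top",a),("side",b)):
    h=cv2.cvtColor(im,cv2.COLOR_BGR2HSV).astype(int)
    m=((h[...,0]<6)|(h[...,0]>172))&(h[...,1]>110)&(h[...,2]>80)
    y,x=np.nonzero(m[150:215,200:300]);print(nm,"red",list(zip(x+200,y+150)))
```

```text
top red [(np.int64(254), np.int64(184)), (np.int64(255), np.int64(184)), (np.int64(255), np.int64(185)), (np.int64(255), np.int64(186)), (np.int64(255), np.int64(187)), (np.int64(255), np.int64(188)), (np.int64(256), np.int64(189)), (np.int64(256), np.int64(190)), (np.int64(256), np.int64(191))]
side red [(np.int64(256), np.int64(181)), (np.int64(256), np.int64(182)), (np.int64(257), np.int64(182)), (np.int64(258), np.int64(183)), (np.int64(259), np.int64(183)), (np.int64(260), np.int64(184)), (np.int64(260), np.int64(185))]
```

Emit:
send_rows:
  targets:
    - [2,4,0,0,0,0,0]
    - [3,6,-4,0,0,0,0]
    - [3,6,-8,0,0,0,0]
    - [3,6,-12,0,0,0,0]
    - [3,6,-16,0,0,0,0]
    - [3,6,-20,0,0,0,0]
    - [3,6,-23,0,0,0,0]
    - [3,6,-25,0,0,0,0]
    - [3,6,-26,0,0,0,0]
    - [3,6,-26.8,0,0,0,0]
    - [3,6,-26.8,0,0,0,0]

```text
time_s: 3.83
position: [0.6907, 0.0175, 0.0368]
ee_rot: [[0.973, -0.232, -0.001], [-0.232, -0.973, -0.0], [-0.001, 0.001, -1.0]]
force: [0.3, -0.9, 0.1]
opening: 0.0005
gripper_force: 0.0
```

Run:
```python
from h import *
im,d=snapshot("side");x=im[150:250,185:305];cv2.imwrite("pics/s1.png",cv2.resize(x,None,fx=6,fy=6,interpolation=2)[:600,:])
im,d=snapshot("top");cv2.imwrite("pics/t1raw.png",im)
print(monitor.observe()["position"])
```

```text
[0.69176831 0.0182127  0.03879676]
```

View pics/s1.png

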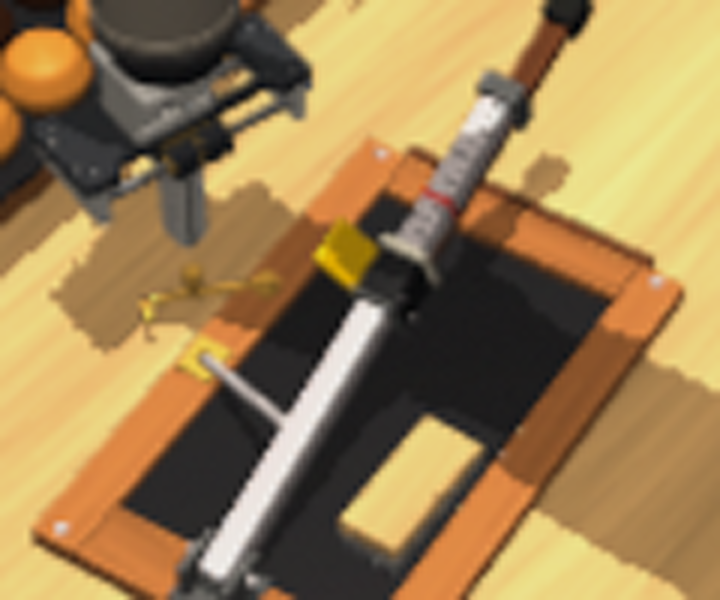

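Fingers are beside the knob on its outer side (knob at crop (192,278)), with clear space around them. I'm sweeping it home.

Emit:
send_rows:
  targets:
    - [-1,0.6,-0.3,0,0,0,0]
    - [-2.1,1.3,-0.3,0,0,2,0]
    - [-2.5,1.8,-0.3,0,0,4,0]
    - [-3.0,2.4,-0.3,0,0,6,0]
    - [-3.5,2.8,-0.3,0,0,8,0]
    - [-4.1,3.2,-0.3,0,0,10,0]
    - [-4.8,3.4,-0.3,0,0,12,0]
    - [-5.3,3.5,-0.3,0,0,13,0]
    - [-5.6,3.6,-0.3,0,0,13,0]
    - [-5.6,3.6,-0.3,0,0,13,0]

```text
time_s: 4.77
position: [0.6429, 0.0531, 0.0362]
ee_rot: [[1.0, -0.006, 0.016], [-0.006, -1.0, 0.001], [0.016, -0.001, -1.0]]
force: [46.3, -5.2, -30.4]
opening: 0.0004
gripper_force: 23.2
```

Emit:
send_rows:
  targets:
    - [-0.3,0,0,0,0,0,0]
    - [-0.5,0,0,0,0,0,0]
    - [-0.5,0,0,0,0,0,0]

```text
time_s: 5.02
position: [0.6421, 0.0531, 0.0367]
ee_rot: [[1.0, -0.007, 0.023], [-0.007, -1.0, 0.002], [0.023, -0.002, -1.0]]
force: [69.7, -6.3, -46.7]
opening: 0.0004
gripper_force: 34.4
```

Emit:
send_rows:
  targets:
    - [0.7,0,0,0,0,0,0]
    - [1.5,0,0.5,0,0,0,0]
    - [4,-2,4,0,0,0,0]
    - [6,-2,8,0,0,0,0]
    - [6,-2,12,0,0,0,9]
    - [6,-2,12,0,0,0,9]

```text
time_s: 5.52
position: [0.6935, 0.0348, 0.1615]
ee_rot: [[1.0, -0.006, 0.008], [-0.006, -1.0, 0.001], [0.008, -0.001, -1.0]]
force: [0.2, 1.2, 0.4]
opening: 0.0107
gripper_force: 0.0
```

Run:
```python
from h import *
im,d=snapshot("side");x=im[150:250,185:305];cv2.imwrite("pics/s2.png",cv2.resize(x,None,fx=6,fy=6,interpolation=2)[:600,:])
for c in("side","top"):
    if c=="top": snapshot(c)
    for n in("hook_knob","hook_pivot"):
        for r in mark_of(c,n)[:2]: print(c,n,r,atz(c,r["pixel"],.045))
print(monitor.observe()["position"])
```

```text
side hook_knob {'pixel': [218.6, 200.8], 'confidence': 0.49} [0.63469003 0.0604049  0.045     ]
top hook_knob {'pixel': [364.0, 159.7], 'confidence': 0.21} [ 0.62180235 -0.40666247  0.045     ]
top hook_pivot {'pixel': [106.5, 212.4], 'confidence': 0.62} [0.46922263 0.43214358 0.045     ]
[0.68887962 0.03471096 0.15309352]
```

View pics/s2.png

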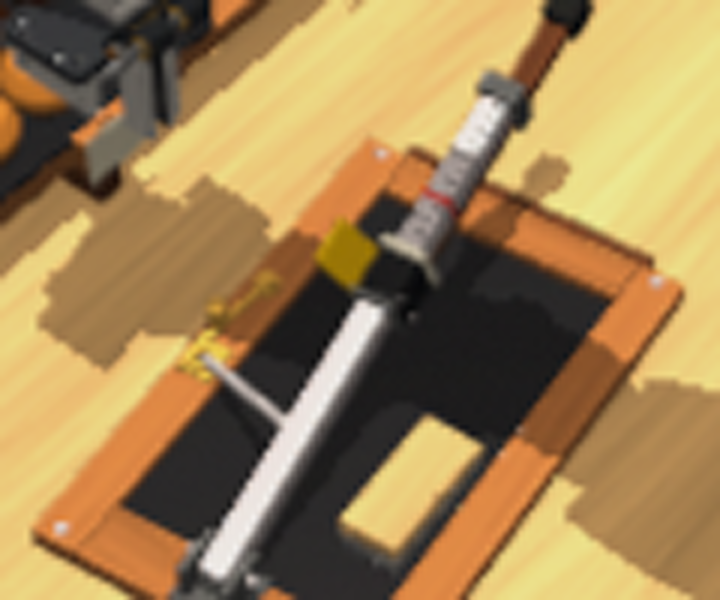

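The hook is now home at the stud (crop (205,345)). Next I rectify both views onto the leg plane to locate the clamp edge and the tape.

```bash
cat > rect.py <<'E'
from fit import *
ca,sa=np.cos(.35),np.sin(.35)
def leg(s,y,z,q=q): return W(q,(-.17+s*ca-z*sa,y,.04+s*sa+z*ca))
def rect(cam,im,z,s0=.17,s1=.32,k=5):
    ss=np.arange(s0,s1,.001/k);yy=np.arange(.03,-.03,-.001/k)
    c=get_calibration(cam);M=np.linalg.inv(np.array(c["cam_to_world"]))
    A,B=np.meshgrid(ss,yy);P=leg(A,B,z+0*A) if 0 else np.stack([np.stack([q[0]+np.cos(q[2])*e-np.sin(q[2])*B,q[1]+np.sin(q[2])*e+np.cos(q[2])*B,.04+A*sa+z*ca],-1) for e in[-.17+A*ca-z*sa]][0:1])[0]
    C=P@M[:3,:3].T+M[:3,3];u=c["fx"]*C[...,0]/C[...,2]+c["cx"];v=c["fy"]*C[...,1]/C[...,2]+c["cy"]
    return cv2.remap(im,u.astype(np.float32),v.astype(np.float32),cv2.INTER_LINEAR)
if __name__=="__main__":
    t=rect("top",cv2.imread("pics/top0.png"),.012);s=rect("side",cv2.imread("pics/side0.png"),.012)
    o=cv2.vconcat([t[:290],s[:290]])
    for m in range(0,150,10): cv2.line(o,(m*5,0),(m*5,8 if m%50-30 else 16),(0,255,0),1);cv2.line(o,(m*5,290),(m*5,298),(0,255,0),1)
    cv2.imwrite("pics/rect.png",o)
    for n,i in(("t",t),("s",s)):
        r=i[100:200].astype(int);red=r[...,2]-r[...,1];p=red.mean(0);w=np.clip(p-40,0,None);print(n,"red peak s",.17+(w*np.arange(len(w))).sum()/w.sum()*.0002,p.max())
E
python3 rect.py
```

```text
t red peak s 0.2734812194098728 68.61
s red peak s 0.27061192557908265 97.27
```

View pics/rect.png

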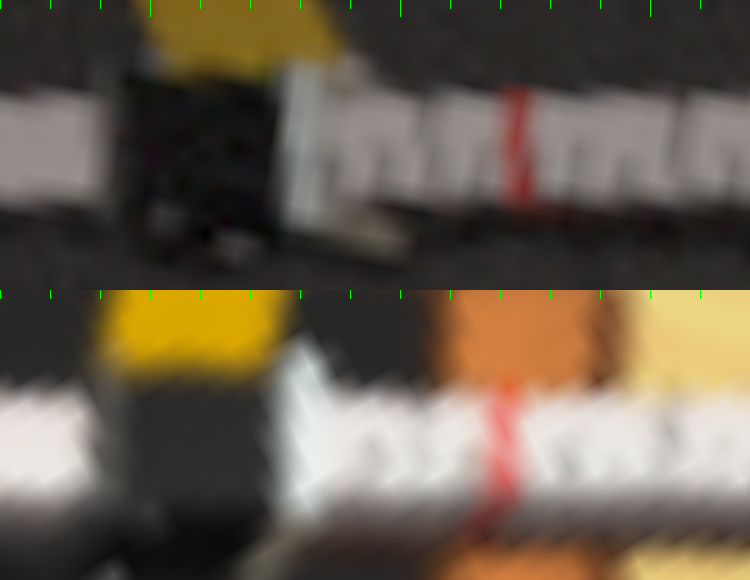

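Rectified top view: the clamp's white edge ends at about px 320 (s≈0.234 m along the rail), and the tape's near edge is at about px 508 (s≈0.2715). The side view agrees, so the travel is about 37 mm. Now I work out the grasp pose.

Run:
```python
from rect import *
from scipy.spatial.transform import Rotation as Ro
print([a for a in dir(bot) if a[0]!="_"])
o=monitor.observe();print(o["time_s"],o["joint_pos"],o["position"])
ex=np.array([np.cos(q[2]),np.sin(q[2]),0]);ey=np.array([-ex[1],ex[0],0]);uz=np.array([0,0,1.])
lx=ca*ex+sa*uz;lz=-sa*ex+ca*uz
print("lx",lx,"ey",ey,"lz",lz)
R=np.array(o["ee_rot"])
for sg in(1,-1):
    y=sg*ey;z=-lz;T=np.stack([np.cross(y,z),y,z],1)
    rv=Ro.from_matrix(T@R.T).as_rotvec(degrees=True);print(sg,"rotvec",rv)
g=leg(.212,.015,.010);h=bot.hold_point_z;print(h)
print("tcp grasp",g-lz*h,"pre +12cm",g-lz*h+.12*lz)
```

```text
['Unreachable', 'hold_point_z']
5.8167 [ 0.0843  0.5156 -0.3199  1.5974  0.1785  1.0596 -1.8607] [0.6889 0.0347 0.1531]
lx [ 0.1169 -0.9321  0.3429] ey [0.9922 0.1245 0.    ] lz [-0.0427  0.3402  0.9394]
1 rotvec [-16.8442  14.9599  96.3564]
-1 rotvec [-14.5994 -16.4784 -81.6317]
0.0188
tcp grasp [0.5322 0.0032 0.1044] pre +12cm [0.5271 0.044  0.2172]
```

Emit:
send_rows:
  targets:
    - [0,0,3,-1.2,-1.4,-6.8,9.4]
    - [-1,0,6,-2.4,-2.8,-13.6,9.4]
    - [-2,0,9,-3.6,-4.1,-20.4,9.4]
    - [-4,0,12,-4.9,-5.5,-27.2,9.4]
    - [-6,0,13,-6.1,-6.9,-34,9.4]
    - [-8,0,13,-7.3,-8.2,-40.8,9.4]
    - [-10,0.3,13,-8.5,-9.6,-47.6,9.4]
    - [-12,0.5,12,-9.7,-11,-54.4,9.4]
    - [-14,0.7,11,-10.9,-12.3,-61.2,9.4]
    - [-16.2,0.9,10,-12.2,-13.7,-68,9.4]
    - [-16.2,0.9,9,-13.4,-15.1,-74.8,9.4]
    - [-16.2,0.9,8,-14.6,-16.5,-81.6,9.4]

```text
time_s: 6.82
position: [0.5738, 0.0373, 0.2504]
ee_rot: [[0.668, -0.743, 0.047], [-0.718, -0.66, -0.219], [0.194, 0.113, -0.975]]
force: [1.0, -0.1, -0.0]
opening: 0.0937
gripper_force: 0.0
```

```bash
cat > st.py <<'E'
from rect import *
from scipy.spatial.transform import Rotation as Ro
ex=np.array([np.cos(q[2]),np.sin(q[2]),0]);ey=np.array([-ex[1],ex[0],0]);uz=np.array([0,0,1.])
lx=ca*ex+sa*uz;lz=-sa*ex+ca*uz;L=np.stack([lx,ey,lz],1)
def st():
    o=monitor.observe();R=np.array(o["ee_rot"]);T=np.stack([np.cross(-ey,-lz),-ey,-lz],1)
    g=np.array(o["position"])-R[:,2]*bot.hold_point_z
    l=L.T@(g-leg(0,0,0))*1000
    print("t",o["time_s"],"tcp",o["position"],"grasp in leg frame mm",l.round(1),"rotvec to go",Ro.from_matrix(T@R.T).as_rotvec(degrees=True).round(1),"open",o["opening"],"gf",o["gripper_force"],"F leg",(L.T@np.array(o["force"])).round(1),"j",np.array(o["joint_pos"]))
    return l
def to(s,y,z):
    o=monitor.observe();g=np.array(o["position"])-np.array(o["ee_rot"])[:,2]*bot.hold_point_z
    print("shift cm to",(s,y,z),((leg(s,y,z)-g)*100).round(2))
if __name__=="__main__":
    st();to(.212,.015,.13);to(.212,.015,.01)
E
python3 st.py
```

```text
t 6.8167 tcp [0.5738 0.0373 0.2504] grasp in leg frame mm [237.5  60.1 156.8] rotvec to go [ -5.4  -9.7 -33.9] open 0.09372143869650268 gf 0.0 F leg [ 0.2  1.  -0.1] j [-0.7832  0.2411  0.5538  1.8319  0.1116  1.1133 -2.6955]
shift cm to (0.212, 0.015, 0.13) [-4.66  0.9  -3.39]
shift cm to (0.212, 0.015, 0.01) [ -4.15  -3.18 -14.66]
```

```bash
sed -i 's/np.cross(-ey,-lz),-ey,-lz/np.cross(ey,-lz),ey,-lz/' st.py; python3 st.py
```

```text
t 6.8167 tcp [0.5738 0.0373 0.2504] grasp in leg frame mm [237.5  60.1 156.8] rotvec to go [ -9.4  40.7 139. ] open 0.09372143869650268 gf 0.0 F leg [ 0.2  1.  -0.1] j [-0.7832  0.2411  0.5538  1.8319  0.1116  1.1133 -2.6955]
shift cm to (0.212, 0.015, 0.13) [-4.66  0.9  -3.39]
shift cm to (0.212, 0.015, 0.01) [ -4.15  -3.18 -14.66]
```

Emit:
send_rows:
  targets:
    - [0,0,2,-0.4,1.9,6.5,9.4]
    - [0,0,4,-0.9,3.8,13,9.4]
    - [0,0,4,-1.3,5.7,19.5,9.4]
    - [0,0,4,-1.8,7.6,26,9.4]
    - [0,0,4,-2.2,9.5,32.5,9.4]
    - [0,0,4,-2.6,11.4,39,9.4]
    - [0,0,4,-3.1,13.3,45.5,9.4]
    - [0,0,4,-3.5,15.2,52,9.4]
    - [0,0,4,-4,17.1,58.5,9.4]
    - [0,0,4,-4.4,19,65,9.4]
    - [0,0,4,-4.9,21,72,9.4]
    - [0,0,4,-5.4,23,79,9.4]

```text
time_s: 7.82
position: [0.574, 0.0373, 0.29]
ee_rot: [[0.825, 0.565, -0.001], [0.54, -0.79, -0.289], [-0.164, 0.239, -0.957]]
force: [0.1, 0.1, 0.1]
opening: 0.0938
gripper_force: 0.0
```

```bash
python3 st.py
```

```text
t 7.8167 tcp [0.574  0.0373 0.29  ] grasp in leg frame mm [249.8  61.4 194.1] rotvec to go [-4.1 17.5 59.9] open 0.09375385188257092 gf 0.0 F leg [-0.1  0.1  0.1] j [-0.644   0.2407  0.353   1.7317  0.2068  1.2776 -1.337 ]
shift cm to (0.212, 0.015, 0.13) [-4.77  0.77 -7.32]
shift cm to (0.212, 0.015, 0.01) [ -4.26  -3.32 -18.59]
```

Emit:
send_rows:
  targets:
    - [-0.5,0,0,-0.5,1.9,6.5,9.4]
    - [-1,0.1,0,-0.9,3.8,13,9.4]
    - [-1.5,0.2,0,-1.3,5.7,19.5,9.4]
    - [-2,0.3,0,-1.8,7.6,26,9.4]
    - [-2.5,0.4,-1,-2.2,9.5,32.5,9.4]
    - [-3,0.5,-2,-2.7,11.4,39,9.4]
    - [-3.5,0.6,-3,-3.1,13.3,45.5,9.4]
    - [-4,0.7,-5,-3.6,15.4,52.5,9.4]
    - [-4.7,0.8,-7,-4.1,17.5,59.9,9.4]
    - [-4.7,0.8,-7,-4.1,17.5,59.9,9.4]
    - [-4.7,0.8,-7,-4.1,17.5,59.9,9.4]

```text
time_s: 8.73
position: [0.5268, 0.0452, 0.2204]
ee_rot: [[-0.109, 0.993, 0.041], [0.933, 0.116, -0.339], [-0.342, 0.001, -0.94]]
force: [0.1, 0.0, -0.1]
opening: 0.0939
gripper_force: 0.0
```

Run:
```python
from st import *
st();to(.212,.015,.05);to(.212,.015,.01)
im,d=snapshot("top");cv2.imwrite("pics/t3raw.png",im);o=cv2.resize(im[150:230,190:290],None,fx=5,fy=5,interpolation=2)
im,d=snapshot("side");o2=cv2.resize(im[140:220,200:260],None,fx=5,fy=5,interpolation=2)
cv2.imwrite("pics/c3.png",cv2.hconcat([o,o2]))
```

```text
t 8.7333 tcp [0.5268 0.0452 0.2204] grasp in leg frame mm [212.   14.8 133.5] rotvec to go [-0.1  0.   0.5] open 0.09393978665707098 gf 0.0 F leg [-0.1  0.1 -0.1] j [-0.6102  0.2116  0.1987  1.9279  0.3234  1.1314 -0.4542]
shift cm to (0.212, 0.015, 0.05) [ 0.37 -2.83 -7.84]
shift cm to (0.212, 0.015, 0.01) [  0.54  -4.19 -11.6 ]
```

View pics/c3.png

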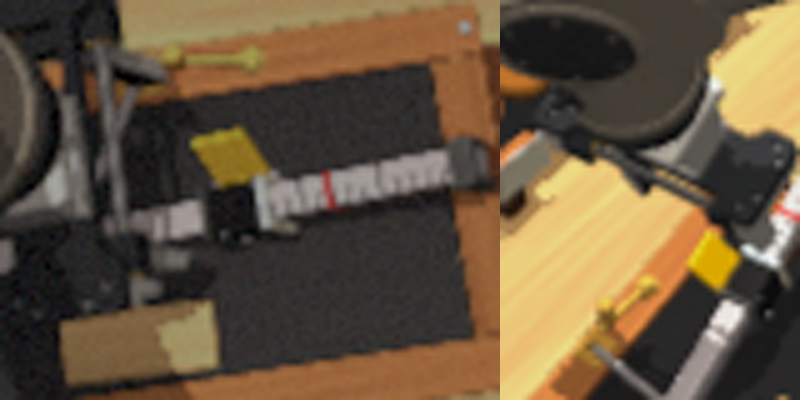

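Emit:
send_rows:
  targets:
    - [0.1,-1.1,-3,0,0,0.5,9.4]
    - [0.2,-2.1,-6,0,0,0.5,9.4]
    - [0.3,-2.9,-8,0,0,0.5,9.4]
    - [0.4,-3.4,-9.5,0,0,0.5,9.4]
    - [0.5,-3.9,-10.7,0,0,0.5,9.4]
    - [0.5,-4.2,-11.6,0,0,0.5,9.4]
    - [0.5,-4.2,-11.6,0,0,0.5,8]
    - [0.5,-4.2,-11.6,0,0,0.5,7.6]
    - [0.5,-4.2,-11.6,0,0,0.5,7.2]
    - [0.5,-4.2,-11.6,0,0,0.5,7.0]
    - [0.5,-4.2,-11.6,0,0,0.5,7.0]

```text
time_s: 9.75
position: [0.533, 0.0039, 0.1058]
ee_rot: [[-0.118, 0.992, 0.047], [0.933, 0.127, -0.337], [-0.341, 0.004, -0.94]]
force: [-0.1, -0.6, 0.7]
opening: 0.0702
gripper_force: 0.0
```

Run:
```python
from st import *
st()
im,d=snapshot("top");cv2.imwrite("pics/t4raw.png",im);o=cv2.resize(im[150:230,190:290],None,fx=5,fy=5,interpolation=2)
im,d=snapshot("side");o2=cv2.resize(im[140:220,200:260],None,fx=5,fy=5,interpolation=2)
cv2.imwrite("pics/c4.png",cv2.hconcat([o,o2]))
```

```text
t 9.75 tcp [0.533  0.0039 0.1058] grasp in leg frame mm [212.   15.8  11.5] rotvec to go [-0.2  0.2 -0.1] open 0.07017591388242805 gf 0.0 F leg [ 0.8 -0.1  0.5] j [-0.5469  0.3479  0.2216  2.0472  0.3547  0.8563 -0.4564]
```

View pics/c4.png

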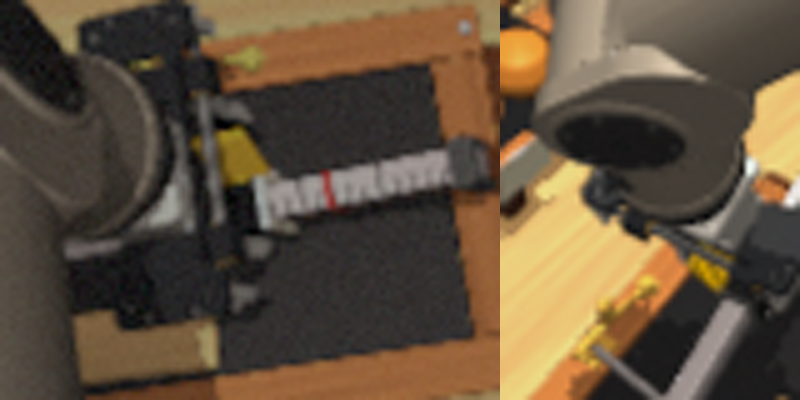

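Emit:
send_rows:
  targets:
    - [0,0,0,0,0,0,6.6]
    - [0,0,0,0,0,0,6.3]
    - [-0.05,0,0,0,0,0,6.1]
    - [-0.1,0,0,0,0,0,6.0]
    - [-0.1,0,0,0,0,0,6.0]

```text
time_s: 10.27
position: [0.5321, 0.0036, 0.1053]
ee_rot: [[-0.118, 0.992, 0.047], [0.933, 0.127, -0.338], [-0.341, 0.004, -0.94]]
force: [5.8, -0.0, -0.8]
opening: 0.0602
gripper_force: 8.6
```

Emit:
send_rows:
  targets:
    - [-0.1,0,0,0,0,0,5.8]
    - [-0.15,0,0,0,0,0,5.7]
    - [-0.15,0,0,0,0,0,5.7]

```text
time_s: 10.52
position: [0.5307, 0.0036, 0.1055]
ee_rot: [[-0.118, 0.992, 0.047], [0.933, 0.127, -0.338], [-0.341, 0.004, -0.94]]
force: [4.6, 0.2, 3.7]
opening: 0.0573
gripper_force: 13.2
```

Emit:
send_rows:
  targets:
    - [-0.1,0,0,0,0,0,5.5]
    - [-0.1,0,0,0,0,0,5.5]

```text
time_s: 10.68
position: [0.5297, 0.0037, 0.1056]
ee_rot: [[-0.118, 0.992, 0.047], [0.933, 0.127, -0.337], [-0.341, 0.004, -0.94]]
force: [4.2, 0.4, 6.7]
opening: 0.0551
gripper_force: 12.7
```

Lever and clamp are both in contact (opening 55 mm puts the lever at about 0.39 rad). Now I draw the leg out about 34 mm, then look.

Emit:
send_rows:
  targets:
    - [0.04,0,0,0,0,0,5.5]
    - [0.08,-0.3,0.1,0,0,0,5.5]
    - [0.11,-0.6,0.22,0,0,0,5.5]
    - [0.15,-0.9,0.33,0,0,0,5.5]
    - [0.19,-1.2,0.44,0,0,0,5.5]
    - [0.23,-1.5,0.55,0,0,0,5.5]
    - [0.27,-1.8,0.66,0,0,0,5.5]
    - [0.3,-2.1,0.77,0,0,0,5.5]
    - [0.34,-2.4,0.88,0,0,0,5.5]
    - [0.38,-2.7,0.99,0,0,0,5.5]
    - [0.42,-3.0,1.1,0,0,0,5.5]
    - [0.44,-3.2,1.18,0,0,0,5.5]

```text
time_s: 11.68
position: [0.5337, -0.028, 0.1172]
ee_rot: [[-0.119, 0.992, 0.046], [0.933, 0.127, -0.337], [-0.34, 0.003, -0.94]]
force: [2.7, 3.5, 4.1]
opening: 0.0554
gripper_force: 10.6
```

```bash
cat > look.py <<'E'
import sys
from st import *
st()
n=sys.argv[1];im,d=snapshot("top");cv2.imwrite(f"pics/r{n}.png",im)
t=rect("top",im,.014,.21,.31);t0=rect("top",cv2.imread("pics/t4raw.png"),.014,.21,.31)
o=cv2.vconcat([t0[:290],t[:290]])
for m in range(0,100,10): cv2.line(o,(m*5,0),(m*5,8),(0,255,0),1);cv2.line(o,(m*5,290),(m*5,298),(0,255,0),1)
cv2.imwrite(f"pics/look{n}.png",o)
E
python3 look.py 1
```

```text
t 11.6833 tcp [ 0.5337 -0.028   0.1172] grasp in leg frame mm [245.7  12.5  11.3] rotvec to go [-0.2  0.2 -0.2] open 0.055357410929304594 gf 10.598592013120651 F leg [-1.5  3.1  4.9] j [-0.5037  0.3229  0.2376  2.0528  0.3593  0.8567 -0.3969]
```

View pics/look1.png

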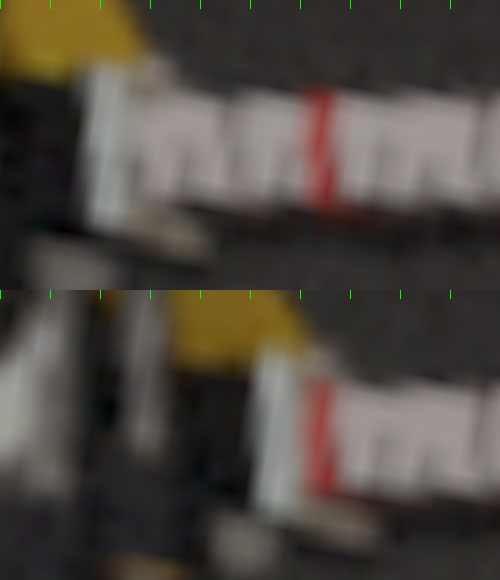

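The leg moved 34 mm without slipping. The white edge (right side at px ~296) now meets the tape (left side at px ~305), which is about 0.5 mm once corrected for parallax. I hold briefly, then shut the lever.

Emit:
send_rows:
  targets:
    - [0,0,0,0,0,0,5.5]
    - [0,0,0,0,0,0,5.5]
    - [0,0,0,0,0,0,5.5]
    - [0,0,0,0,0,0,5.5]

```text
time_s: 12.07
position: [0.5336, -0.0279, 0.1171]
ee_rot: [[-0.119, 0.992, 0.046], [0.933, 0.127, -0.337], [-0.34, 0.003, -0.94]]
force: [2.2, 3.7, 6.3]
opening: 0.0551
gripper_force: 10.8
```

Emit:
send_rows:
  targets:
    - [-0.1,-0.01,0,0,0,0,5.3]
    - [-0.2,-0.02,0,0,0,0,5.1]
    - [-0.3,-0.04,0,0,0,0,4.9]
    - [-0.4,-0.05,0,0,0,0,4.7]
    - [-0.5,-0.06,0,0,0,0,4.5]
    - [-0.6,-0.07,0,0,0,0,4.3]
    - [-0.7,-0.09,0,0,0,0,4.1]
    - [-0.8,-0.1,0,0,0,0,3.9]
    - [-0.85,-0.11,0,0,0,0,3.4]
    - [-0.85,-0.11,0,0,0,0,2.5]
    - [-0.85,-0.11,0,0,0,0,2.5]
    - [-0.85,-0.11,0,0,0,0,2.5]

```text
time_s: 13.07
position: [0.525, -0.029, 0.1171]
ee_rot: [[-0.119, 0.992, 0.046], [0.933, 0.127, -0.337], [-0.34, 0.003, -0.94]]
force: [-0.4, 4.2, 8.1]
opening: 0.0379
gripper_force: 30.0
```

```bash
python3 look.py 2
```

```text
t 13.0667 tcp [ 0.525  -0.029   0.1171] grasp in leg frame mm [245.6   3.7  11.3] rotvec to go [-0.2  0.2 -0.2] open 0.03790855608607614 gf 30.007213354110718 F leg [-1.1  0.2  9.1] j [-0.5085  0.3102  0.2377  2.0713  0.364   0.8532 -0.4053]
```

View pics/look2.png

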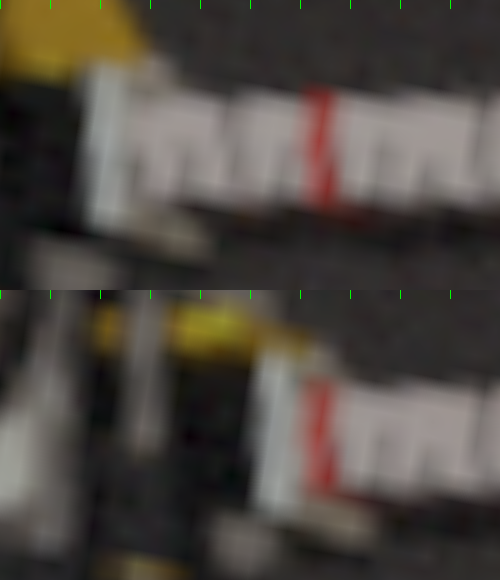

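The lever is shut (opening 37.9 mm, grip 30 N) and the white edge is still against the tape. I hold briefly and hand in.

Emit:
send_rows:
  targets:
    - [0,0,0,0,0,0,2.5]
    - [0,0,0,0,0,0,2.5]
    - [0,0,0,0,0,0,2.5]
    - [0,0,0,0,0,0,2.5]
    - [0,0,0,0,0,0,2.5]
    - [0,0,0,0,0,0,2.5]

```text
time_s: 13.62
position: [0.525, -0.029, 0.1171]
ee_rot: [[-0.119, 0.992, 0.046], [0.933, 0.127, -0.337], [-0.34, 0.003, -0.94]]
force: [1.1, 5.2, 8.3]
opening: 0.0377
gripper_force: 30.0
```

```bash
python3 -c "
from rig import ticket,monitor
print(monitor.observe()['opening'],ticket.finish_job())"
```

```text
the job is handed in; nothing more can be done
0.037683343065432626 None
```

I handed the job in at 13.6 s with no verdict returned: the hook looks fully home, the clamp's white edge is at the red tape to within about 1–2 mm in the top view, and the shut lever and clamp are pinched at 30 N (opening 37.7 mm).

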